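Load a label roll and hold the dancer at its index

ROBOT

A 6-joint arm with a two-finger parallel gripper is mounted at the origin on the work surface. World frame = base frame: x ahead of the robot, y to its left, z up, the work surface at z = 0. Lengths are in mm, angles in rad, forces in N, time in s.
With the tool pointing down it reaches from about 350 to 875 mm from the base axis. Payload 4.2 kg.
Tool frame: the origin (TCP) lies between the finger pads; the fingertips stand 19 mm ahead of it and the grasp point (between the pads) is the TCP; y points along the fingers, z is the direction in which the jaws open and shut, and the axes are right-handed (so a half turn about y gives the same grasp; the last joint's range is limited). The gripper opens to 85 mm and grips with 20 to 120 N. Pads are 22 mm wide; open, the fingers measure 114 mm over their backs; the gripper's body (76 mm by 85 mm) begins 54 mm behind the grasp point. The pads swing forward as they close: fully open they stand 13 mm farther back than shut.
Start: joints at [-0.977, 0.385, 0.008, 0, -1.194, -0.259], TCP at [205.378, -590.271, 250.312] pointing down, gripper open.
Joint ranges: [-3.14, 3.14], [-1.21, 2.06], [-1.07, 1.41], [-3.16, 2.05], [-2.99, -0.16], [-3.1, 3.1]. Speed limits (rad/s): [2.79, 2.79, 3.14, 3.14, 3.14, 3.14].

INTERFACE

Orientations are given as a unit quaternion [x, y, z, w].
In Python, from bench import arm gives the robot as it stands.
- The arm moves only by the shell command python3 -m inch 'ROWS'. ROWS is JSON, a list of rows, each a list of 7 numbers: the opening, from 0 (shut) to 1 (fully open), then the shift along the tool's x, y, z in cm, then the turn, a rotation vector about the tool's x, y, z in degrees. A call has 1 to 20 rows; each row is the pose to reach, as a shift and turn from the pose commanded when the call began, along the tool's axes at that moment; what a row does not reach only later rows make up. A row lasts 1/12 s, in which the tool goes at most 41.7 mm and 7.16 degrees, less where a joint would pass 70% of its speed; a pose out of reach is approached as far as the arm can. A call with a gripper value outside its range is refused whole. The fingers move at their own pace and stop on an object; the grip force is fixed at half the most. Time passes only in rows, so rows that repeat a pose let the fingers close. It gives the time, the measured TCP pose, the force and the opening at its end, in the units of the state.
- arm.read_state(): the state, without advancing time (a new reading comes with each control period).
- arm.get_image(name): name is "scene" or "top" or "wrist"; returns the picture (400x640x3 uint8, red, green, blue); there is no depth.
- arm.camera_params(name): a dict with "fx", "fy", "cx", "cy" (pixels), "rvec" (rotation vector, rad) and "tvec" (3), from world to camera coordinates, as OpenCV has them. Camera axes: x right, y down, z forward; pixel columns grow to the right and rows downward; lengths in mm; the calibration is good to about 2 mm. A picture is of the moment at which its call begins: read the wrist's pose just before it. camera_params takes no time and is no camera call; for the wrist camera it gives the pose at the moment of the call.
- arm.job_done(): hands the job in, once; it reports no verdict.
Trained networks look in the newest picture that a camera, given by its name, has taken for a name from the list of things; names that differ only in an ending like _2 or _b are one class to them, and where a whole thing is asked for, a point or a joint stands for the part that bears it (a point fixed in the world has none). Each returns a list of dicts, best first, with "conf" (0 to 1); they miss things now and then, are a little off and sometimes report something else, mostly with a low value. They report only what shows in the picture. A call takes as long as a camera call. They do not tell look-alikes from the thing itself.
- arm.masks_of(label, camera): "mask" (400x640 bool, what is visible of it) and "extent" ([left, top, width, height] in pixels, round what is visible of it).
The state is a dict: "clock": time; "joints": joint angles; "joint_vel": joint speeds; "joint_efforts": joint torques, N m; "position": TCP position; "ee_rot": TCP orientation; "contact_force": force on the tool from outside, world axes, zero at the start; "wrist_torque": the same for the moment, N m; "gripper_width": finger opening in mm.
Only numpy, scipy, OpenCV 4.12 (cv2) and the standard library are available. Lean on these libraries where they do the work, as an engineer would, in place of code of your own. Each camera call takes 0.05 s, during which the arm holds its last target.

TASK

Get the bottle labeller ready for threading: put the label roll with the red core on the upright spindle, lowering it all the way down onto the turntable before you let go of it. Then take the black knob of the spring-loaded dancer, pull it out until its yellow pointer stands at the red index clip, and finish still holding it there so that a colleague can thread the labels; do not let the dancer snap back, and leave the bottles, the jar, the tape and the blue-cored roll where they stand.

Things in the scene. Friction and masses are not known exactly. Their poses are not given: they have to be found in the camera images.
- labeller: Bench labelling machine, plinth 250 (x) by 500 mm (y), top plate 47 mm above the table; fixed. Origin at the centre of its underside, z up, x from its front to its back, y along its length. In its frame: spindle at (0, -150) mm; dancer track along y at x = 30, y = -45 to 125 mm; at the left end guide rollers (y = 135 to 140), a bottle station and a drive case (y over 160), all ending below 140 mm.
- spindle_seat (a point): Centre of the upper face of the grey turntable (130 mm across, 58 mm above the table), on the spindle's axis, where the roll's underside must rest. The steel spindle is 22 mm in diameter and rises 66 mm above this point, the last 14 mm tapering to 8 mm. The turntable turns stiffly about the vertical. Axes as the labeller's.
- red_roll: The roll to load: white paper label roll with a red plastic core and a red band round it, standing on end, loose. 62 mm outer diameter, 50 mm tall, bore 25.4 mm right through, about 0.13 kg. Origin at the centre of its underside, z up along the bore. It starts in either of two places right of the labeller, the blue one in the other.
- blue_roll: A like roll, same size, with a blue core and blue band; not wanted, leave it standing. Origin at the centre of its underside.
- dancer (a joint): Travel in m of the dancer, a carriage on two rods on the labeller: 0 at its spring stop (the start), growing along the labeller's +y as it is pulled out, up to 0.10. The spring pulls it back with about 4 N at 0, rising by 0.8 N per 10 mm, and returns it when let go.
- knob (a point): Centre of the dancer's black pull knob, an upright cylinder 25 mm in diameter, 40 mm tall, on top of the dancer's white roller (20 mm in diameter, 46 mm tall); its top is 20 mm above this point, 156 mm above the table. Nothing within 80 mm of it reaches as high as its lower end. It moves with the dancer; axes as the labeller's.
- pointer (a point): Tip of the dancer's yellow pointer, over the white scale on the far side of the track; it moves with the dancer. It lies 57 mm along the labeller's +x from the knob's axis, at the same y. Axes as the labeller's.
- index_clip: Red index clip on the scale's far edge, 20 mm long, 12 mm wide along the travel, white line in its middle; fixed, set somewhere between 45 and 85 mm of travel. Origin on that line, at the labeller's top plate; its y is the direction of travel. The pointer stands at the index when its y in this frame is 0; within the clip's width (6 mm either way) is good.
- station_bottle: White plastic bottle with a red cap, 48 mm across, 86 mm tall, loose; origin at the centre of its underside. It stands in the labelling station at the left end of the labeller; leave it.
- bottle_a: White plastic bottle with a red cap, 48 mm across, 86 mm tall, loose; origin at the centre of its underside. It waits on the table left of the labeller; leave it.
- bottle_b: White plastic bottle with a red cap, 48 mm across, 86 mm tall, loose; origin at the centre of its underside. It waits on the table left of the labeller; leave it.
- amber_jar: Amber jar with a black cap, 52 mm across, 100 mm tall, loose, on the table to the right and rear; origin at the centre of its underside; leave it.
- tape_roll: Ring of amber packing tape lying flat, 84 mm across, 25 mm tall, loose, on the table to the right; origin at the centre of its underside; leave it.
Not all that is in view belongs to the job. What is shaped like the red_roll but green or orange is not meant.

How it is judged:
By the outcome, as a careful person would: the job done as asked, in the order asked, and still so for the second after the job is handed in, while the arm keeps its last pose, push and grip.
It also fails if it takes over 54 s, if anything falls off the work surface, if the arm or the gripper's body presses on something with over 40 N, if the wrist force passes 120 N, or if a joint passes its speed limit or range.

## Working session

There is one attempt and no reset: what is moved stays moved. The work goes in short steps, Python scripts to look and compute and a shell command to move; the robot and the scene stay as the last step left them, time stands still between calls to the robot, and variables do not carry over. Pictures are saved under pics/ and viewed, and the job is handed in when it is done.

```bash
mkdir -p pics; ls; python3 - <<'E'
from bench import arm
import cv2
s=arm.read_state();print(s)
for n in("scene","top","wrist"):
    im=arm.get_image(n);cv2.imwrite(f"pics/{n}0.png",im[:,:,::-1]);p=arm.camera_params(n);print(n,p)
E
```

```text
pics
{'clock': 0.0, 'joints': array([-9.77406430e-01,  3.85525211e-01,  6.61571055e-03, -4.84698523e-04,
       -1.19400698e+00, -2.58608607e-01]), 'joint_vel': array([-1.14568932e-03, -1.02709452e-03,  1.21174534e-03,  5.20610276e-05,
       -1.03876823e-03,  6.92104026e-04]), 'joint_efforts': array([-3.59194919e-04, -3.92288983e+01,  1.88404459e+01,  4.18633595e+00,
       -4.64828394e-03,  1.51984852e-05]), 'position': array([ 205.19004856, -589.77490641,  249.23863055]), 'ee_rot': array([-0.69648516, -0.11758397,  0.11791339,  0.69798199]), 'contact_force': array([-0.67571831,  0.91321049,  0.06914694]), 'wrist_torque': array([-0.01521613, -0.02540124,  0.04005637]), 'gripper_width': 85.14040411548999}
scene {'fx': 401.9854190443452, 'fy': 401.9854190443452, 'cx': 311.77886871569785, 'cy': 199.12111806583795, 'rvec': array([ 0.90794362,  2.69570891, -0.77817467]), 'tvec': array([ 359.44741355, -236.92630312, 1384.82731611])}
top {'fx': 447.323268231732, 'fy': 447.323268231732, 'cx': 319.045438608874, 'cy': 203.77560511948872, 'rvec': array([ 2.17873696, -2.18809464,  0.08548834]), 'tvec': array([  40.64357318,  510.34576162, 1540.58907162])}
wrist {'fx': 354.1406652854192, 'fy': 354.1406652854192, 'cx': 322.8495873670066, 'cy': 203.95047392593625, 'rvec': array([-1.70930648, -2.40254084, -0.35995782]), 'tvec': array([624.1810574 , -37.50358305, 377.83657367])}
```

View pics/scene0.png

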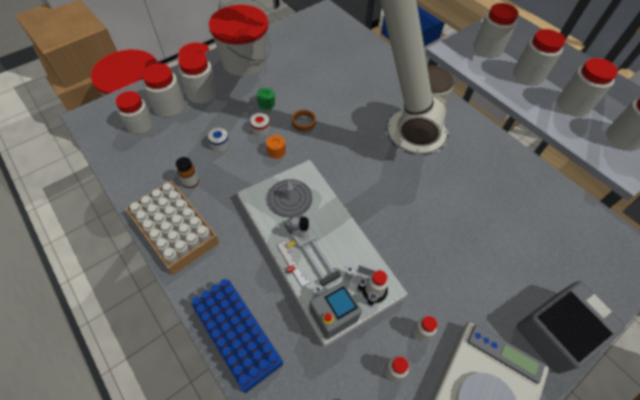

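View pics/top0.png

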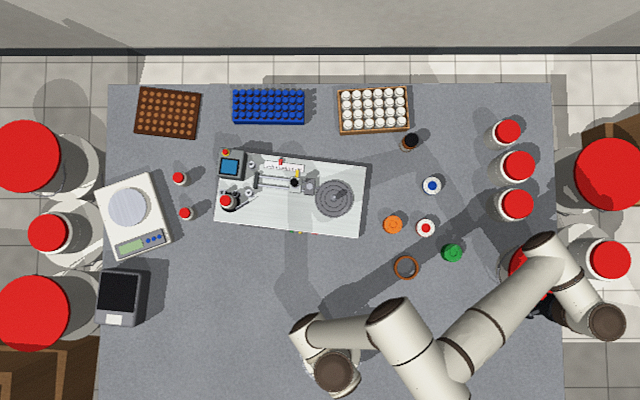

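View pics/wrist0.png

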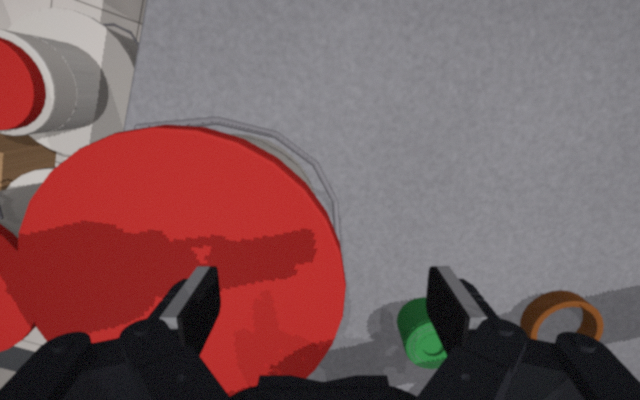

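The top view shows the red roll at (426,228), the blue roll at (432,185), orange and green decoys at (393,224) and (453,252), the tape at (405,267), the turntable at (333,196), the knob at (294,183) and the clip at (281,161). Next I'll get positions from the masks.

```bash
cat > h.py <<'E'
from bench import arm
import numpy as np, cv2
from scipy.spatial.transform import Rotation as R
def P(n):
    p=arm.camera_params(n);K=np.array([[p['fx'],0,p['cx']],[0,p['fy'],p['cy']],[0,0,1]]);return K,cv2.Rodrigues(np.array(p['rvec']))[0],np.array(p['tvec'])
def back(p,uv,z):
    K,Rm,t=p;d=Rm.T@np.linalg.inv(K)@np.array([uv[0],uv[1],1.]);c=-Rm.T@t
    return c+d*(z-c[2])/d[2]
def proj(p,X):
    K,Rm,t=p;q=(Rm@np.atleast_2d(X).T).T+t;q=(K@q.T).T;return q[:,:2]/q[:,2:]
def tool(target,up=None):
    s=arm.read_state();r=R.from_quat(s['ee_rot']);return r.inv().apply(np.array(target)-s['position'])/10
E
python3 - <<'E'
from h import *
np.set_printoptions(precision=1,suppress=True)
for n in("top","scene"):
    im=arm.get_image(n);p=P(n)
    for l in("red_roll","blue_roll","labeller","knob","pointer","index_clip","dancer","station_bottle","tape_roll","amber_jar"):
        for m in arm.masks_of(l,n)[:4]:
            ys,xs=np.nonzero(m['mask']);print(n,l,round(m['conf'],2),m['extent'],xs.mean().round(1),ys.mean().round(1),len(xs))
    big=cv2.resize(im[120:280,200:480] if n=="top" else im[80:345,200:420],None,fx=2.8 if n=="top" else 2.2,fy=2.8 if n=="top" else 2.2,interpolation=cv2.INTER_CUBIC)
    cv2.imwrite(f"pics/{n}1.png",big[:,:,::-1])
p=P("top")
for nm,uv,z in(("red",(426,228),50),("blue",(432,185),50),("orange",(393,224),50),("green",(453,252),50),("knob",(294,183),156),("seat",(333,196),58)):print(nm,back(p,uv,z))
print(R.from_quat(arm.read_state()['ee_rot']).as_matrix())
E
```

```text
top red_roll 0.87 [440.9, 245.5, 22.6, 15.4] 451.0 251.9 312
top red_roll 0.7 [413.3, 217.0, 21.7, 20.1] 424.5 227.3 331
top red_roll 0.58 [382.4, 213.9, 19.9, 20.8] 392.5 223.9 297
top blue_roll 0.7 [421.0, 180.0, 21.4, 16.2] 430.9 185.6 296
top labeller 0.8 [215.2, 147.7, 150.8, 91.9] 290.3 193.3 10581
top knob 0.74 [394.0, 256.3, 24.9, 24.7] 405.8 267.5 122
top knob 0.64 [290.8, 169.8, 12.8, 21.3] 296.2 182.9 199
top pointer 0.68 [293.7, 169.6, 25.4, 24.6] 296.1 183.6 205
top dancer 0.71 [287.3, 172.1, 12.9, 19.3] 295.7 183.2 174
top dancer 0.26 [395.0, 255.5, 21.9, 24.5] 407.7 268.4 154
top station_bottle 0.61 [220.2, 191.8, 18.4, 17.6] 228.1 201.2 199
top tape_roll 0.49 [395.1, 255.4, 25.3, 24.8] 405.9 266.9 248
top amber_jar 0.66 [400.2, 133.3, 17.1, 16.7] 408.7 141.7 253
scene red_roll 0.75 [247.3, 115.5, 23.4, 17.6] 259.5 124.4 357
scene red_roll 0.73 [263.8, 137.9, 19.8, 21.6] 275.1 146.8 364
scene red_roll 0.69 [254.9, 90.1, 21.0, 21.4] 265.3 98.1 334
scene blue_roll 0.89 [208.3, 126.4, 18.9, 24.0] 218.1 139.6 413
scene blue_roll 0.3 [177.2, 157.0, 23.4, 35.2] 186.1 172.5 525
scene labeller 0.94 [237.6, 161.0, 167.5, 189.3] 318.7 250.8 15083
scene knob 0.65 [286.6, 215.7, 27.1, 29.2] 302.3 233.6 408
scene pointer 0.73 [289.0, 212.6, 29.2, 34.6] 302.1 234.1 450
scene index_clip 0.44 [285.3, 264.3, 9.1, 7.7] 290.2 269.5 35
scene dancer 0.88 [286.4, 217.2, 32.3, 31.3] 302.7 234.1 423
scene station_bottle 0.61 [365.5, 270.0, 21.7, 26.6] 376.9 283.1 435
scene tape_roll 0.88 [292.8, 110.4, 20.6, 20.1] 304.7 121.4 249
scene amber_jar 0.91 [176.3, 155.5, 23.9, 36.1] 186.3 172.0 502
red [ 423.9 -325.4   50. ]
blue [ 571.2 -349.4   50. ]
orange [ 438.  -213.2   50. ]
green [ 342.2 -415.2   50. ]
knob [566.9 118.4 156. ]
seat [533.9  -9.1  58. ]
[[ 0.9  0.  -0.3]
 [ 0.3  0.   0.9]
 [ 0.  -1.   0. ]]
```

View pics/top1.png

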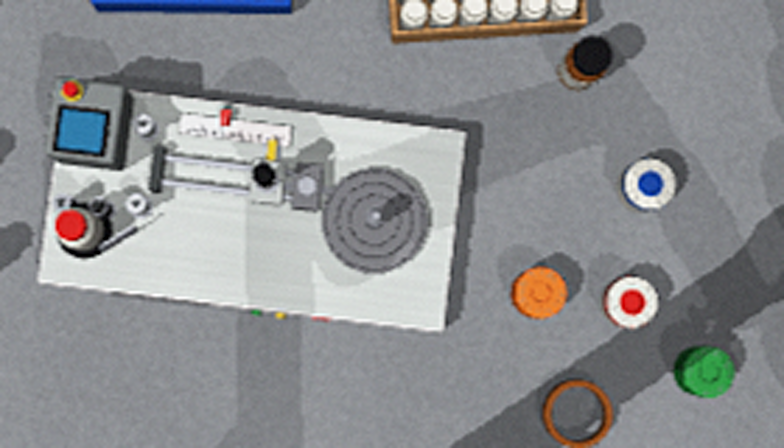

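View pics/scene1.png

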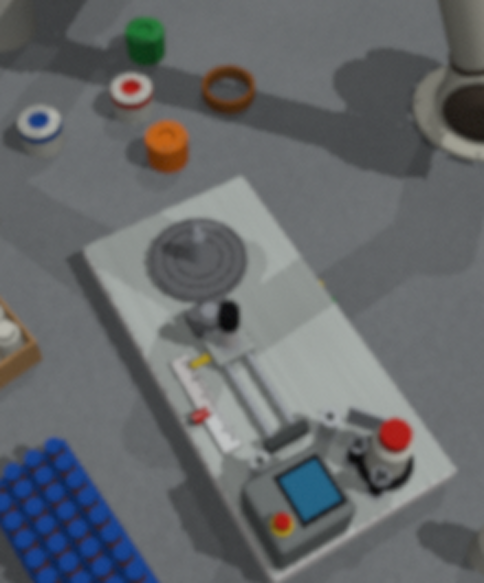

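```bash
python3 - <<'E'
from h import *
from scipy.optimize import least_squares
np.set_printoptions(precision=1,suppress=True)
p=P("top");q=P("scene")
c=lambda u,v:(u/2.8+200,v/2.8+120)
d=lambda u,v:(u/2.2+200,v/2.2+80)
obs=[(p,c(37,283),(-125,250,47)),(p,c(445,330),(-125,-250,47)),(p,c(468,130),(125,-250,47)),(p,c(377,219),(0,-150,58)),
(q,d(242,177),(-125,-250,47)),(q,d(82,252),(125,-250,47)),(q,d(456,468),(-125,250,47)),(q,d(197,259),(0,-150,58))]
def w(x,X):
    cs,sn=np.cos(x[2]),np.sin(x[2]);X=np.array(X,float);return np.array([x[0]+cs*X[0]-sn*X[1],x[1]+sn*X[0]+cs*X[1],X[2]])
f=lambda x:np.concatenate([proj(o[0],w(x,o[2]))[0]-o[1] for o in obs])
r=least_squares(f,[550,140,0.1],x_scale=[1,1,.01]);x=r.x;print(x,np.degrees(x[2]),r.fun)
print("seat",w(x,(0,-150,58)))
inv=lambda X:(lambda dx,dy:(np.cos(x[2])*dx+np.sin(x[2])*dy,-np.sin(x[2])*dx+np.cos(x[2])*dy))(X[0]-x[0],X[1]-x[1])
for nm,cam,uv,z in (("knob",p,c(263,175),156),("knob s",q,d(228,311),156),("clip",p,c(225,117),55),("clip s",q,d(199,415),55),("ptr",p,c(272,143),58),("ptr s",q,d(192,362),58),("red",p,c(632,302),50),("red s",q,d(131,87),50)):
    X=back(cam,uv,z);print(nm,X,np.array(inv(X)))
E
```

```text
[546.2 139.4  -0.1] -6.973083036044255 [-0.8 -0.5 -1.  -0.1 -1.2 -0.9 -1.5 -0.5 -0.7 -1.9 -1.4 -2.6  1.   0.1
 -0.1 -0.9]
seat [527.9  -9.5  58. ]
knob [568.5 118.6 156. ] [ 24.7 -17.9]
knob s [576.7 124.5 156. ] [ 32.1 -11.1]
clip [652.9 170.7  55. ] [102.1  44. ]
clip s [654.9 171.1  55. ] [104.1  44.6]
ptr [620.1 113.   58. ] [ 76.6 -17.3]
ptr s [621.9 110.9  58. ] [ 78.6 -19.1]
red [ 424.4 -324.5   50. ] [ -64.6 -475.2]
red s [ 426.2 -321.    50. ] [ -63.2 -471.6]
```

```bash
python3 - <<'E'
from h import *
np.set_printoptions(precision=2,suppress=True)
p=P("wrist");s=arm.read_state();r=R.from_quat(s['ee_rot'])
print(s['clock'],"cam in tool",r.inv().apply(-p[1].T@p[2]-s['position']),"axes",(r.inv().as_matrix()@p[1].T))
print(r.as_matrix())
print(tool((425,-323,200)), tool((425,-323,29)))
E
```

```text
1.25 cam in tool [ -75.13 -122.38    0.41] axes [[ 0.    0.96  0.29]
 [ 0.   -0.29  0.96]
 [ 1.   -0.   -0.  ]]
[[ 0.94  0.   -0.33]
 [ 0.33  0.    0.94]
 [ 0.   -1.    0.  ]]
[29.52  5.03 18.03] [29.52 22.13 18.03]
```

```bash
python3 -m inch '[[1,29.5,0,18,0,0,0],[1,29.5,0,18,0,0,0],[1,29.5,0,18,0,0,0],[1,29.5,0,18,0,0,0],[1,29.5,0,18,0,0,0],[1,29.5,5,18,0,0,0],[1,29.5,5,18,0,0,0],[1,29.5,5,18,0,0,0],[1,29.5,5,18,0,0,0],[1,29.5,5,18,0,0,0],[1,29.5,5,18,0,0,0],[1,29.5,5,18,0,0,0]]'; python3 - <<'E'
from h import *
im=arm.get_image("wrist");cv2.imwrite("pics/w2.png",im[:,:,::-1]);s=arm.read_state();p=P("wrist");print(s['clock'],s['position'],s['contact_force'])
for l in("red_roll",):
  for m in arm.masks_of(l,"wrist"):print(m['conf'],m['extent'])
print(proj(p,[(425,-323,50),(425,-323,0)]))
E
```

```text
clock: 2.25
position: [424.9, -323.7, 200.7]
ee_rot: [0.697, 0.118, -0.118, -0.697]
contact_force: [-0.7, -1.1, 0.5]
gripper_width: 85.3
2.3 [ 424.6891525  -324.04647264  200.85769608] [ 0.16576978 -0.0202178  -0.88253672]
0.91 [283.6, 146.2, 76.9, 85.5]
0.88 [395.0, 198.7, 83.2, 77.1]
0.71 [203.7, 0.0, 87.0, 90.2]
[[323.97939707 194.44487155]
 [323.91095438 180.13849875]]
```

View pics/w2.png

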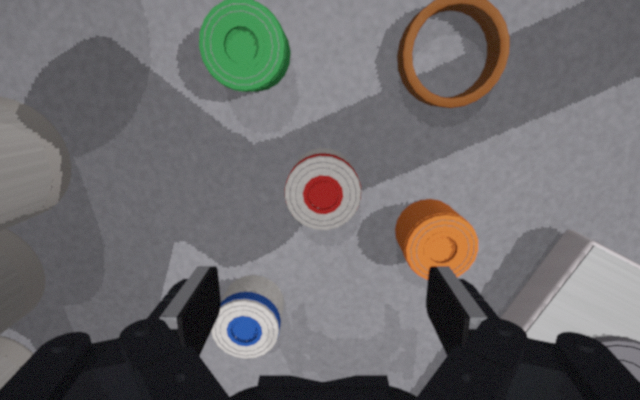

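The wrist view shows the red-cored roll at (323,192), between the open fingers as projected. The blue roll is at (245,330), orange at (440,245) and green at (243,45), and none of them are in the fingers' way. Next I'll fit the top rim precisely.

```bash
cat > rim.py <<'E'
from h import *
np.set_printoptions(precision=2,suppress=True)
im=arm.get_image("wrist");p=P("wrist");s=arm.read_state()
hsv=cv2.cvtColor(im,cv2.COLOR_RGB2HSV)
red=(((hsv[...,0]<8)|(hsv[...,0]>172))&(hsv[...,1]>130)).astype(np.uint8)
n,lab,st,ce=cv2.connectedComponentsWithStats(red)
for i in range(1,n):
    if st[i,4]>150: print("red comp",st[i],ce[i],back(p,ce[i],50))
E
python3 rim.py; python3 - <<'E'
from h import *
im=arm.get_image("wrist");cv2.imwrite("pics/w3.png",cv2.resize(im[130:250,260:400],None,fx=5,fy=5,interpolation=cv2.INTER_CUBIC)[:,:,::-1])
E
```

```text
red comp [ 304  177   39   37 1135] [323.09 194.85] [ 425.32 -323.79   50.  ]
```

View pics/w3.png

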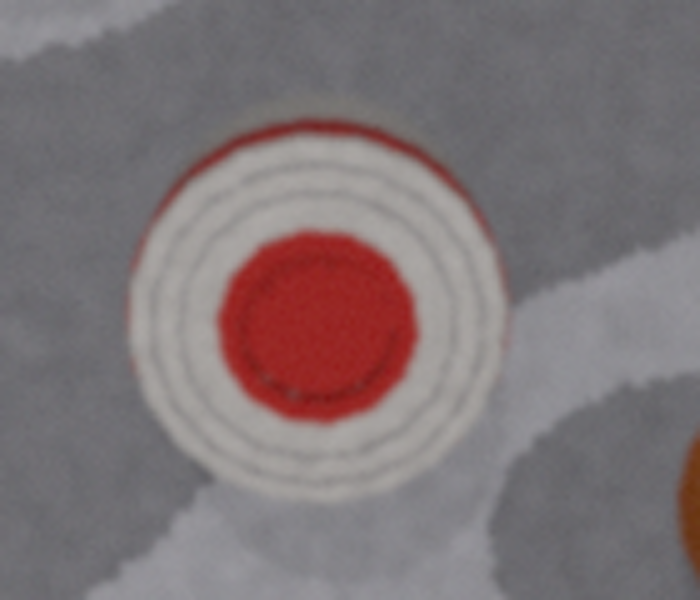

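The core centre is within 1 mm of the TCP, so I'm descending and gripping.

```bash
python3 -m inch '[[1,0,4,0,0,0,0],[1,0,8,0,0,0,0],[1,0,12,0,0,0,0],[1,0,14,0,0,0,0],[1,0,16,0,0,0,0],[1,0,17.2,0,0,0,0],[1,0,17.2,0,0,0,0],[1,0,17.2,0,0,0,0],[0.5,0,17.2,0,0,0,0],[0.5,0,17.2,0,0,0,0],[0.5,0,17.2,0,0,0,0],[0.5,0,17.2,0,0,0,0],[0.5,0,17.2,0,0,0,0],[0.5,0,17.2,0,0,0,0]]'
```

```text
clock: 3.62
position: [425.9, -323.9, 30.2]
ee_rot: [0.698, 0.119, -0.117, -0.696]
contact_force: [-0.5, -0.1, 5.4]
gripper_width: 60.4
```

```bash
python3 -m inch '[[0,0,0,0,0,0,0],[0,0,0,0,0,0,0],[0,0,-2,0,0,0,0],[0,0,-5,0,0,0,0],[0,0,-8,0,0,0,0],[0,0,-12,0,0,0,0],[0,0,-15,0,0,0,0],[0,0,-15,0,0,0,0],[0,0,-15,0,0,0,0]]'; python3 - <<'E'
from h import *
np.set_printoptions(precision=2,suppress=True)
im=arm.get_image("wrist");cv2.imwrite("pics/w4.png",im[:,:,::-1]);s=arm.read_state();print(s['clock'],s['position'],s['contact_force'],s['gripper_width'])
print(tool((528,-9.5,s['position'][2])))
p=P("wrist");print(back(p,(323,195),200))
E
```

```text
clock: 4.37
position: [425.6, -323.4, 180.7]
ee_rot: [0.698, 0.12, -0.116, -0.696]
contact_force: [-0.3, 0.3, -1.7]
gripper_width: 60.3
4.4167 [ 424.45 -322.9   178.66] [-0.12  0.73 -2.23] 59.927382205434995
[20.06  0.03 26.21]
[ 379.92 -338.02  200.  ]
```

View pics/w4.png

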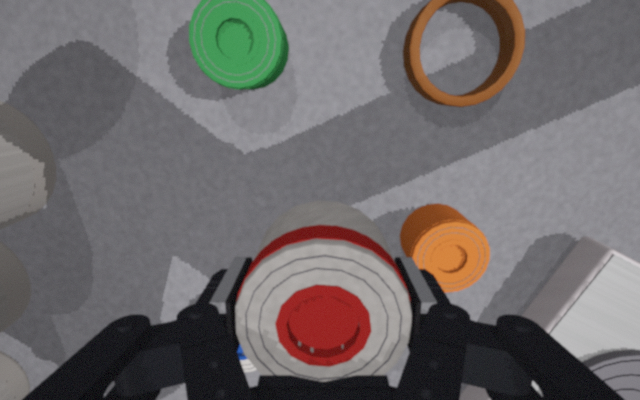

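The roll is held upright with its core at (323,325). Now I'll move over the spindle.

```bash
python3 -m inch '[[0,3,0,3.5,0,-4,0],[0,5,0,6.5,0,-8,0],[0,7.5,0,9.8,0,-14,0],[0,10,0,13.1,0,-20,0],[0,12.5,0,16.4,0,-25,0],[0,15,0,19.6,0,-30,0],[0,17.5,0,22.9,0,-35,0],[0,19,0,24.8,0,-38,0],[0,20,0,26.2,0,-40,0],[0,20,0,26.2,0,-40,0],[0,20,0,26.2,0,-40,0],[0,20,0,26.2,0,-40,0]]'; cat > chk.py <<'E'
from h import *
import sys
np.set_printoptions(precision=2,suppress=True)
s=arm.read_state();p=P("wrist");im=arm.get_image("wrist");cv2.imwrite(f"pics/{sys.argv[1]}.png",im[:,:,::-1])
print(s['clock'],s['position'],s['contact_force'],s['gripper_width'],s['joints']);print(R.from_quat(s['ee_rot']).as_matrix())
if len(sys.argv)>2:
    t=arm.get_image("top");cv2.imwrite(f"pics/{sys.argv[1]}t.png",cv2.resize(t[120:280,200:480],None,fx=2.8,fy=2.8,interpolation=cv2.INTER_CUBIC)[:,:,::-1])
    t=arm.get_image("scene");cv2.imwrite(f"pics/{sys.argv[1]}s.png",cv2.resize(t[80:345,200:420],None,fx=2.2,fy=2.2,interpolation=cv2.INTER_CUBIC)[:,:,::-1])
E
python3 chk.py w5 1
```

```text
clock: 5.42
position: [526.5, -10.7, 176.9]
ee_rot: [-0.615, -0.348, 0.35, 0.615]
contact_force: [0.3, 0.4, -1.7]
gripper_width: 59.9
5.4167 [526.55 -10.65 176.87] [ 0.34  0.38 -1.68] 59.89440269711562 [ 0.29  0.29 -0.34 -0.   -0.95 -0.83]
[[ 0.51 -0.   -0.86]
 [ 0.86 -0.    0.51]
 [-0.   -1.    0.  ]]
```

View pics/w5.png

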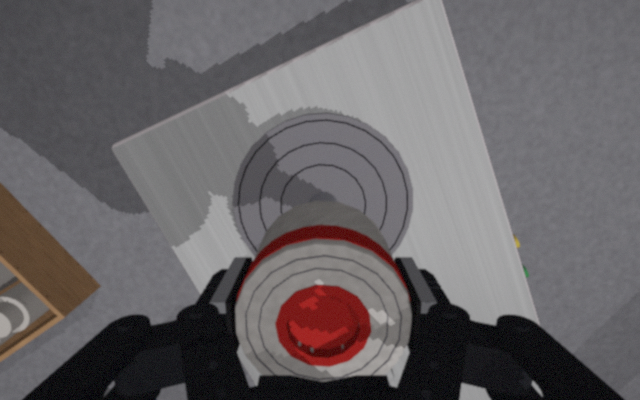

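View pics/w5s.png

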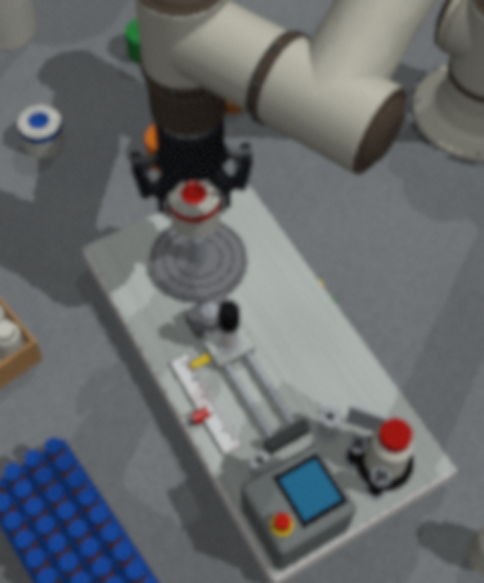

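View pics/w5t.png

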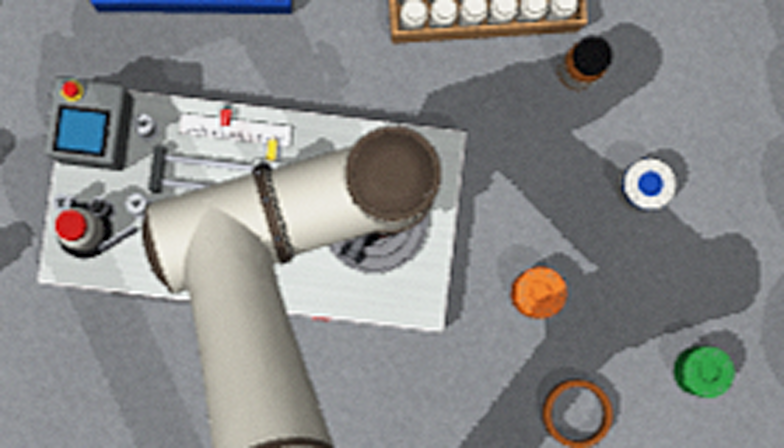

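The roll is carried level above the turntable, whose rim shows in the wrist view from (235,200) over (322,108) to (411,200). I'll measure the turntable centre and the held core's centre from this same camera.

```bash
python3 - <<'E'
from h import *
from scipy.optimize import least_squares
np.set_printoptions(precision=2,suppress=True)
im=cv2.imread("pics/w5.png");p=P("wrist");s=arm.read_state()
g=cv2.GaussianBlur(im,(3,3),0).astype(float).sum(2)
def ring(x,rad,z,a):return proj(p,np.c_[x[0]+rad*np.cos(a),x[1]+rad*np.sin(a),np.full(len(a),z)])
a=np.linspace(0,2*np.pi,180,endpoint=False)
# brute search max radial gradient, upper part rows<230
def samp(uv):return cv2.remap(g.astype(np.float32),uv[None,:,0].astype(np.float32),uv[None,:,1].astype(np.float32),cv2.INTER_LINEAR)[0]
def score(x,rad=65,z=58):
    o=ring(x,rad+1.5,z,a);i=ring(x,rad-1.5,z,a);k=(o[:,1]<225)
    return np.mean(np.clip(np.abs(samp(o)-samp(i))[k],0,120)),k.sum()
best=sorted([(score((X,Y))[0],X,Y) for X in np.arange(518,538,.5) for Y in np.arange(-20,2,.5)])[::-1][:6];print(best)
b=best[0];ov=im.copy()
for u,v in ring(b[1:],65,58,a):
    if 0<=v<400:cv2.circle(ov,(int(round(u)),int(round(v))),0,(0,255,0),-1)
hsv=cv2.cvtColor(im,cv2.COLOR_BGR2HSV)
red=(((hsv[...,0]<10)|(hsv[...,0]>170))&(hsv[...,1]>110)).astype(np.uint8);red[:270]=0
c=max(cv2.findContours(red,0,1)[0],key=cv2.contourArea);c=cv2.convexHull(c);e=cv2.fitEllipse(c);print("core ellipse",e)
X=back(p,e[0],s['position'][2]+20);print("core",X,"tcp",s['position'],"off",X-s['position'])
cv2.ellipse(ov,e,(255,255,0),1);cv2.imwrite("pics/w5o.png",ov)
print(len(a))
E
```

```text
[(np.float32(94.88549), np.float64(529.5), np.float64(-7.5)), (np.float32(94.306), np.float64(529.5), np.float64(-8.0)), (np.float32(94.26119), np.float64(527.0), np.float64(-11.0)), (np.float32(93.689735), np.float64(529.0), np.float64(-7.5)), (np.float32(93.07535), np.float64(530.0), np.float64(-8.0)), (np.float32(92.46941), np.float64(527.0), np.float64(-10.5))]
core ellipse ((322.85150146484375, 325.0614013671875), (80.9018783569336, 94.4386978149414), 90.76435089111328)
core [526.32 -11.64 197.84] tcp [527.05 -11.21 177.84] off [-0.73 -0.44 20.  ]
180
```

View pics/w5o.png

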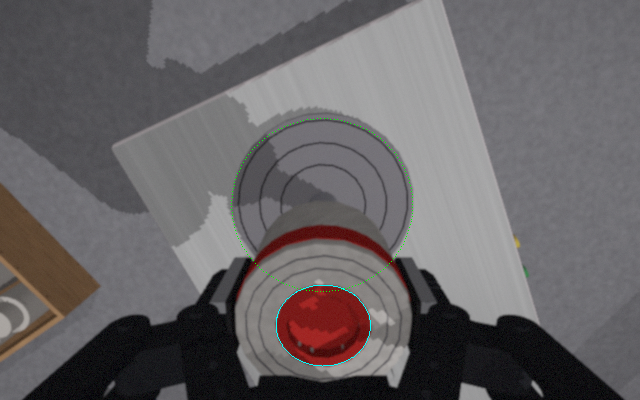

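The fitted green rim lies on the inner dark line. Along the view direction it is ambiguous by about 2 mm, because the roll hides the spindle. I'll shift 6 cm along tool x so the camera sees the spindle itself.

```bash
python3 -m inch '[[0,3,0,0,0,0,0],[0,6,0,0,0,0,0],[0,6,0,0,0,0,0],[0,6,0,0,0,0,0],[0,6,0,0,0,0,0]]'; python3 chk.py w6;python3 - <<'E'
from h import *
im=cv2.imread("pics/w6.png");cv2.imwrite("pics/w6z.png",cv2.resize(im[20:220,200:440],None,fx=3,fy=3,interpolation=cv2.INTER_CUBIC))
E
```

```text
clock: 5.98
position: [557.8, 40.6, 178.0]
ee_rot: [-0.615, -0.348, 0.349, 0.615]
contact_force: [-0.5, 0.6, -1.2]
gripper_width: 60.0
5.9833 [557.79  40.59 177.98] [-0.48  0.56 -1.16] 59.99631968666567 [ 0.36  0.34 -0.26 -0.   -0.98 -0.9 ]
[[ 0.51 -0.   -0.86]
 [ 0.86 -0.    0.51]
 [-0.   -1.    0.  ]]
```

View pics/w6z.png

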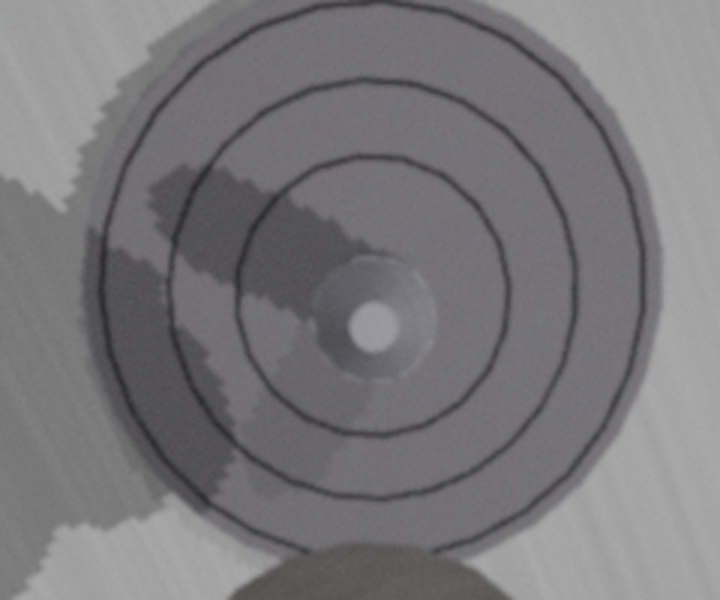

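The spindle's flat tip is at (324.7,128.7) and the inner ring's centre is at (324.3,118.7).

```bash
python3 - <<'E'
from h import *
np.set_printoptions(precision=2,suppress=True)
p=P("wrist");s=arm.read_state()
a=back(p,(324.67,128.67),124);b=back(p,(324.3,118.7),58);print(a,b,s['position'])
t=a.copy();t[:2]=(a+b)[:2]/2;t[:2]-=[-.73,-.44]
print(t,tool((t[0],t[1],s['position'][2])))
E
```

```text
[526.01  -9.93 124.  ] [525.5  -10.57  58.  ] [557.69  40.36 178.09]
[526.48  -9.81 124.  ] [-5.91  0.    0.1 ]
```

```bash
python3 -m inch '[[0,-3,0,0,0,0,0],[0,-5,0,0.1,0,0,0],[0,-5.9,0,0.1,0,0,0],[0,-5.9,0,0.1,0,0,0],[0,-5.9,0,0.1,0,0,0],[0,-5.9,1.5,0.1,0,0,0],[0,-5.9,2.5,0.1,0,0,0],[0,-5.9,3.3,0.1,0,0,0],[0,-5.9,4,0.1,0,0,0],[0,-5.9,4,0.1,0,0,0]]'; python3 chk.py w7 1
```

```text
clock: 6.87
position: [526.6, -8.8, 136.5]
ee_rot: [-0.615, -0.348, 0.35, 0.615]
contact_force: [-1.0, -0.7, -1.5]
gripper_width: 60.2
6.8667 [526.57  -8.78 136.48] [-1.01 -0.7  -1.5 ] 60.2006125031587 [ 0.29  0.34 -0.39 -0.   -0.85 -0.83]
[[ 0.51 -0.   -0.86]
 [ 0.86 -0.    0.51]
 [-0.   -1.    0.  ]]
```

View pics/w7s.png

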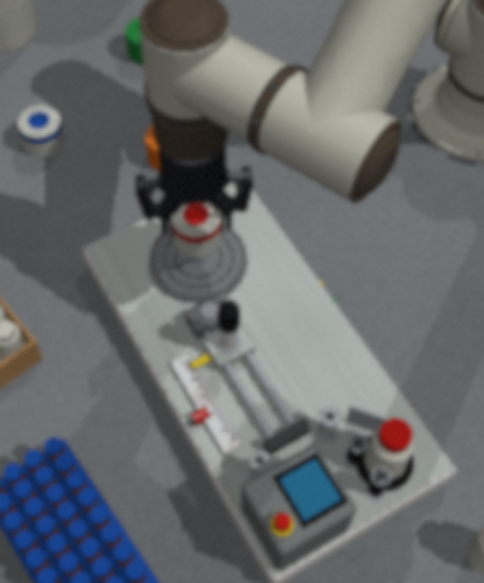

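View pics/w7.png

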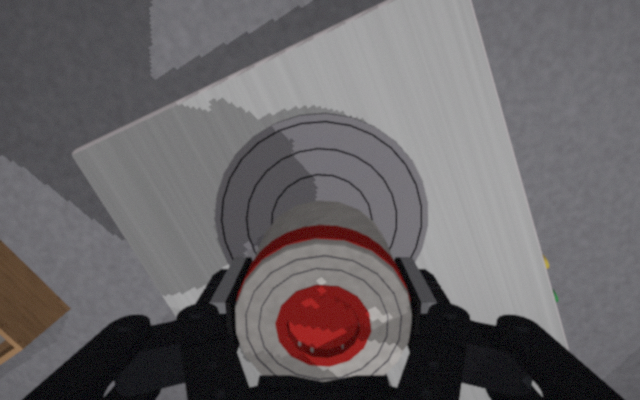

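Forces are still near zero with the roll about 17 mm over the tip, so the fit is good. I'll continue down.

```bash
python3 -m inch '[[0,0,1,0,0,0,0],[0,0,2,0,0,0,0],[0,0,3,0,0,0,0],[0,0,3.7,0,0,0,0],[0,0,4.1,0,0,0,0],[0,0,4.1,0,0,0,0]]';python3 -m inch '[[0,0,0.2,0,0,0,0],[0,0,0.4,0,0,0,0],[0,0,0.4,0,0,0,0]]'
```

```text
clock: 7.52
position: [526.9, -8.9, 95.9]
ee_rot: [-0.615, -0.348, 0.35, 0.615]
contact_force: [0.0, -1.6, -2.7]
gripper_width: 60.3
clock: 7.77
position: [527.2, -8.9, 93.2]
ee_rot: [-0.615, -0.349, 0.349, 0.615]
contact_force: [0.4, -3.2, -3.3]
gripper_width: 60.1
```

```bash
python3 -m inch '[[0,-0.1,0,-0.05,0,0,0],[0,-0.1,0.15,-0.05,0,0,0],[0,-0.1,0.3,-0.05,0,0,0],[0,-0.1,0.3,-0.05,0,0,0]]';python3 -m inch '[[0,0,0.1,0,0,0,0],[0,0,0.2,0,0,0,0],[0,0,0.2,0,0,0,0]]'
```

```text
clock: 8.1
position: [527.5, -9.6, 90.2]
ee_rot: [-0.615, -0.349, 0.349, 0.615]
contact_force: [-0.3, -0.5, -1.4]
gripper_width: 60.3
clock: 8.35
position: [527.4, -9.8, 88.3]
ee_rot: [0.615, 0.349, -0.349, -0.615]
contact_force: [-0.2, 0.6, -0.5]
gripper_width: 60.2
```

```bash
python3 -m inch '[[0,0,0.1,0,0,0,0],[0,0,0.1,0,0,0,0]]';python3 -m inch '[[0,0,0.1,0,0,0,0],[0,0,0.2,0,0,0,0],[0,0,0.2,0,0,0,0]]'
```

```text
clock: 8.52
position: [527.4, -9.8, 88.2]
ee_rot: [0.615, 0.349, -0.349, -0.615]
contact_force: [-2.2, 0.2, 4.9]
gripper_width: 60.5
clock: 8.77
position: [527.4, -9.8, 88.1]
ee_rot: [0.615, 0.35, -0.349, -0.614]
contact_force: [-6.8, 0.6, 17.7]
gripper_width: 60.3
```

It is seated: z stops at 88.1 and the force has risen to 17.7 N. I'll relax the press and release.

```bash
python3 -m inch '[[0,0,-0.15,0,0,0,0],[0,0,-0.15,0,0,0,0],[0.9,0,-0.15,0,0,0,0],[0.9,0,-0.15,0,0,0,0],[0.9,0,-0.15,0,0,0,0],[0.9,0,-0.15,0,0,0,0],[0.9,0,-0.15,0,0,0,0]]'; python3 -m inch '[[0.9,0,-1,0,0,0,0],[0.9,0,-2.5,0,0,0,0],[0.9,0,-5,0,0,0,0],[0.9,0,-9,0,0,0,0],[0.9,0,-13,0,0,0,0],[0.9,0,-15,0,0,0,0],[0.9,0,-15,0,0,0,0]]';python3 chk.py w8 1
```

```text
clock: 9.35
position: [527.2, -10.0, 86.5]
ee_rot: [-0.615, -0.349, 0.349, 0.615]
contact_force: [-0.8, 0.1, 0.3]
gripper_width: 76.8
clock: 9.93
position: [530.1, -9.6, 243.7]
ee_rot: [0.616, 0.354, -0.345, -0.613]
contact_force: [0.5, 0.8, 0.7]
gripper_width: 76.8
9.9333 [530.14  -9.64 243.69] [0.47 0.76 0.66] 76.7674077567114 [ 0.29  0.22 -0.24  0.   -1.09 -0.83]
[[ 0.51  0.01 -0.86]
 [ 0.86  0.    0.51]
 [ 0.01 -1.   -0.01]]
```

View pics/w8.png

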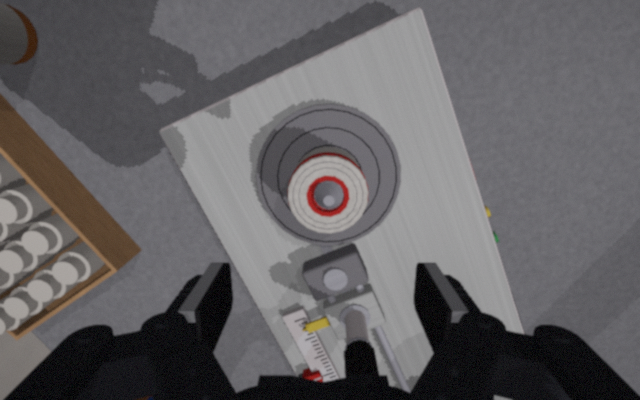

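View pics/w8s.png

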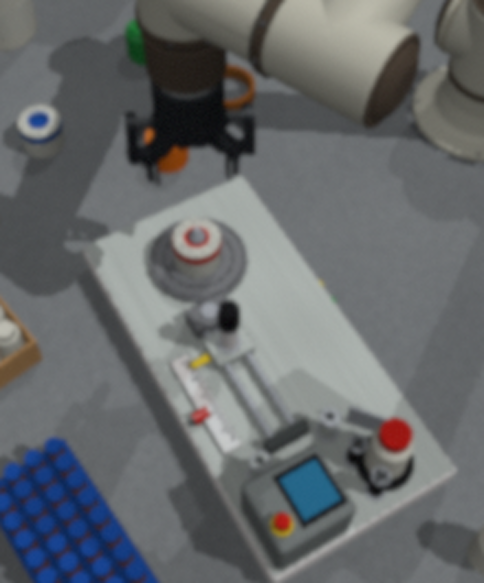

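The roll sits flat and centred, with the spindle showing through the core at (328,197). Next I'll turn so the jaws lie along the travel and the camera is over the scale side, above the knob.

```bash
python3 -c "
from h import *
np.set_printoptions(precision=2,suppress=True)
print(tool((571.7,118.2,215)))"
```

```text
[13.31  2.17  2.69]
```

```bash
python3 -m inch '[[1,2,0,0,0,-7,0],[1,4,0,0.5,0,-14,0],[1,6,0,1,0,-21,0],[1,8,0,1.5,0,-28,0],[1,10,0,2,0,-35,0],[1,12,0,2.5,0,-42,0],[1,13.3,0,2.7,0,-49,0],[1,13.3,0,2.7,0,-56,0],[1,13.3,0,2.7,0,-63,0],[1,13.3,0,2.7,0,-70,0],[1,13.3,0.5,2.7,0,-77,0],[1,13.3,1,2.7,0,-84,0],[1,13.3,1.5,2.7,0,-91,0],[1,13.3,2,2.7,0,-98,0],[1,13.3,2,2.7,0,-105,0],[1,13.3,2,2.7,0,-112,0],[1,13.3,2,2.7,0,-114,0],[1,13.3,2,2.7,0,-114,0],[1,13.3,2,2.7,0,-114,0]]'; python3 chk.py w9 1
```

```text
clock: 11.67
position: [571.5, 117.9, 215.3]
ee_rot: [-0.042, -0.705, 0.706, 0.044]
contact_force: [-0.5, -0.9, 0.8]
gripper_width: 85.4
11.6667 [571.53 117.86 215.26] [-0.5  -0.93  0.83] 85.3907930747317 [ 0.48  0.34 -0.15 -0.   -1.08  0.97]
[[-0.99 -0.   -0.12]
 [ 0.12 -0.   -0.99]
 [ 0.   -1.    0.  ]]
```

View pics/w9.png

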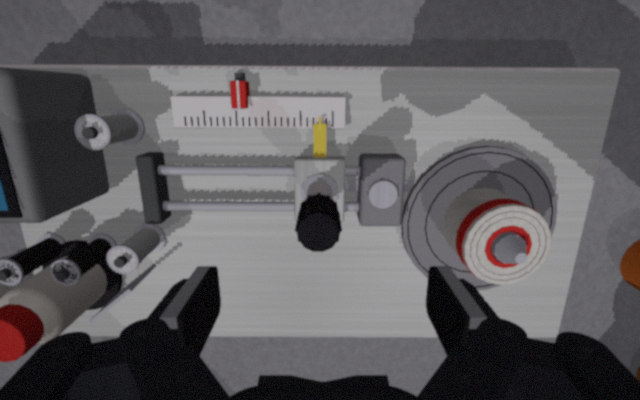

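View pics/w9s.png

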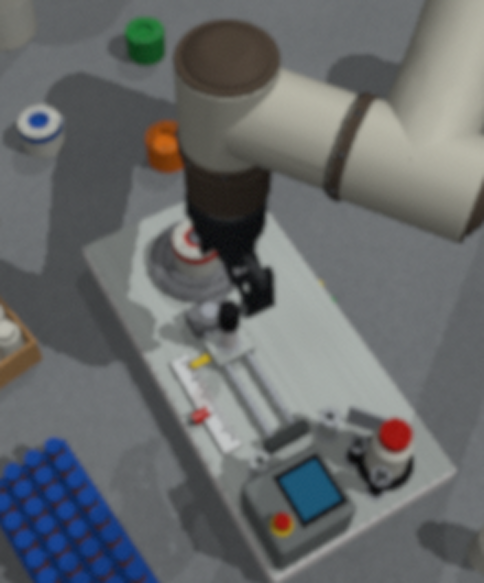

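The wrist view shows the knob top at (319,235), the yellow pointer at (320,135) with its tip near row 122, and the red clip at (239,94). The rolled roll and spindle are at (507,245), clear of the fingers. I'll zoom in on the scale.

```bash
python3 - <<'E'
from h import *
np.set_printoptions(precision=2,suppress=True)
im=cv2.imread("pics/w9.png");cv2.imwrite("pics/w9z.png",cv2.resize(im[60:260,190:380],None,fx=4,fy=3,interpolation=cv2.INTER_CUBIC))
p=P("wrist");s=arm.read_state()
for n,uv,z in(("knob",(318.5,237),156),("spindle",(521,258.5),124),("clip",(239.3,90),50),("clip",(239.3,90),58),("ptr",(320,123),50),("ptr",(320,123),58)):print(n,z,back(p,uv,z), R.from_quat(s['ee_rot']).inv().apply(back(p,uv,z)-s['position']))
E
```

```text
knob 156 [571.35 120.56 156.  ] [ 0.81 60.16 -2.47]
spindle 124 [526.66  -9.47 124.  ] [ 29.61  92.29 131.94]
clip 50 [657.21 172.79  50.  ] [-78.32 166.03 -64.65]
clip 58 [656.9  171.03  58.  ] [-78.21 158.03 -62.86]
ptr 50 [624.88 113.75  50.  ] [-53.27 166.1   -2.17]
ptr 58 [625.46 113.63  58.  ] [-53.86 158.1   -2.12]
```

View pics/w9z.png

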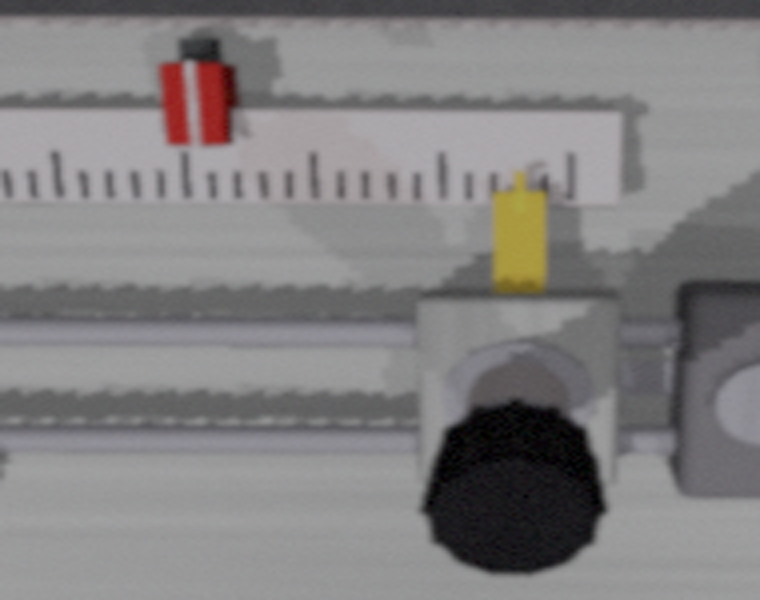

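```bash
python3 -m inch '[[1,0,3,-0.2,0,0,0],[1,0,5.5,-0.2,0,0,0],[1,0,7,-0.2,0,0,0],[1,0,7.6,-0.2,0,0,0],[1,0,7.6,-0.2,0,0,0],[0,0,7.6,-0.2,0,0,0],[0,0,7.6,-0.2,0,0,0],[0,0,7.6,-0.2,0,0,0],[0,0,7.6,-0.2,0,0,0],[0,0,7.6,-0.2,0,0,0],[0,0,7.6,-0.2,0,0,0],[0,0,7.6,-0.2,0,0,0],[0,0,7.6,-0.2,0,0,0],[0,0,7.6,-0.2,0,0,0]]'; python3 chk.py w10 1
```

```text
clock: 12.98
position: [572.8, 120.4, 141.8]
ee_rot: [0.042, 0.706, -0.706, -0.041]
contact_force: [-2.7, 0.4, 4.9]
gripper_width: 23.6
12.9833 [572.76 120.4  141.84] [-2.74  0.39  4.87] 23.64591906721392 [ 0.48  0.42 -0.24  0.   -0.91  0.97]
[[-0.99  0.   -0.12]
 [ 0.12  0.   -0.99]
 [-0.   -1.   -0.  ]]
```

View pics/w10.png

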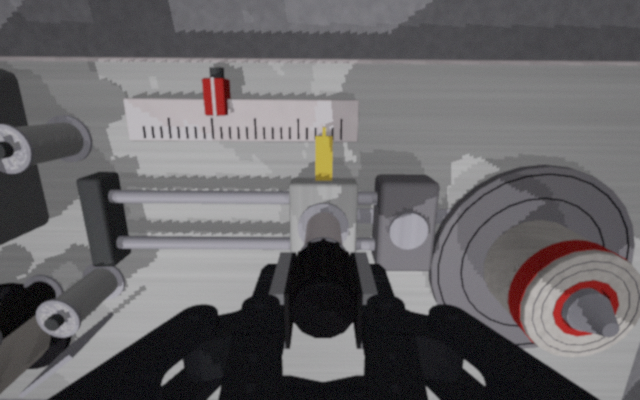

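The knob is gripped at a width of 23.6 mm. I'll pull along +y, which is tool −z.

```bash
python3 -m inch '[[0,0,0,-0.5,0,0,0],[0,0,0,-1,0,0,0],[0,0,0,-1.6,0,0,0],[0,0,0,-2.2,0,0,0],[0,0,0,-2.8,0,0,0],[0,0,0,-3.4,0,0,0],[0,0,0,-4,0,0,0],[0,0,0,-4.6,0,0,0],[0,0,0,-5.2,0,0,0],[0,0,0,-5.7,0,0,0],[0,0,0,-5.7,0,0,0],[0,0,0,-5.7,0,0,0]]'; python3 chk.py w11;python3 - <<'E'
from h import *
im=cv2.imread("pics/w11.png");cv2.imwrite("pics/w11z.png",cv2.resize(im[50:250,220:420],None,fx=3,fy=3,interpolation=cv2.INTER_CUBIC))
E
```

```text
clock: 14.13
position: [579.6, 174.6, 141.8]
ee_rot: [-0.042, -0.705, 0.707, 0.042]
contact_force: [0.6, -8.1, 6.4]
gripper_width: 23.4
14.1333 [579.55 174.55 141.82] [ 0.63 -8.1   6.44] 23.395759599774383 [ 0.56  0.45 -0.19  0.   -0.94  0.89]
[[-0.99 -0.   -0.12]
 [ 0.12 -0.   -0.99]
 [-0.   -1.    0.  ]]
```

View pics/w11z.png

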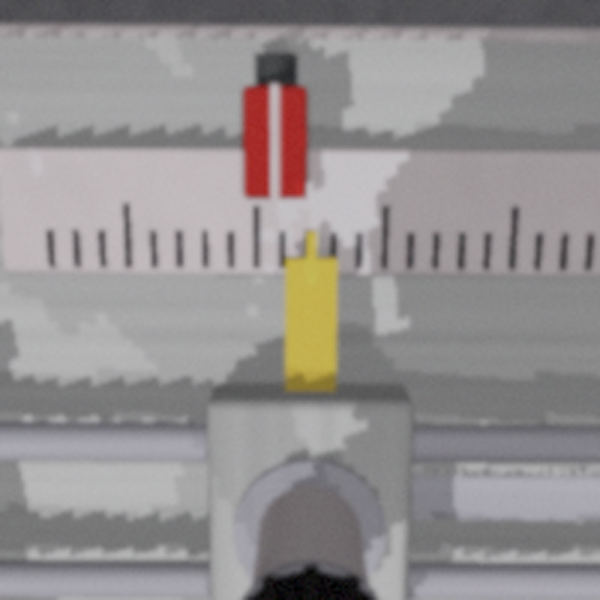

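The pointer is at zoom column 311 and the clip line at 275. With the clip's 62 px width equal to 12 mm, that leaves about 7 mm to go.

```bash
python3 -m inch '[[0,0,0,-0.3,0,0,0],[0,0,0,-0.5,0,0,0],[0,0,0,-0.7,0,0,0],[0,0,0,-0.7,0,0,0],[0,0,0,-0.7,0,0,0]]'; python3 chk.py w12 1;python3 - <<'E'
from h import *
im=cv2.imread("pics/w12.png");cv2.imwrite("pics/w12z.png",cv2.resize(im[50:250,220:420],None,fx=3,fy=3,interpolation=cv2.INTER_CUBIC))
E
```

```text
clock: 14.6
position: [580.4, 181.0, 141.8]
ee_rot: [-0.042, -0.705, 0.707, 0.042]
contact_force: [1.0, -7.7, 4.4]
gripper_width: 23.7
14.6 [580.39 181.04 141.83] [ 0.99 -7.73  4.39] 23.70916908392714 [ 0.57  0.45 -0.18  0.   -0.94  0.88]
[[-0.99 -0.   -0.12]
 [ 0.12 -0.   -0.99]
 [-0.   -1.    0.  ]]
```

View pics/w12z.png

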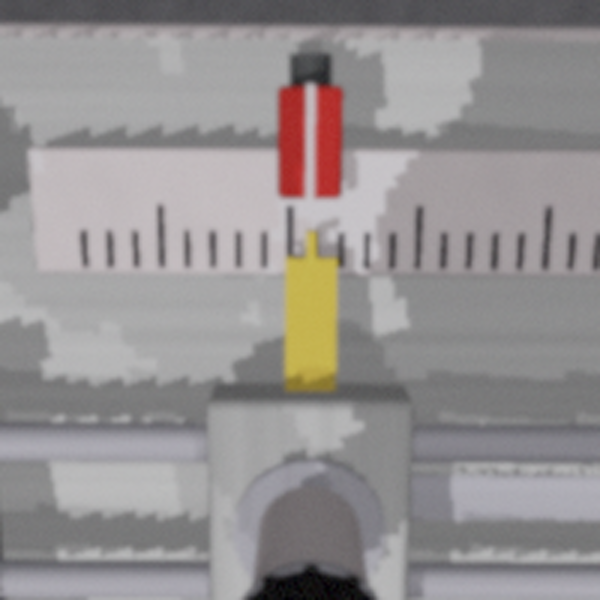

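View pics/w12s.png

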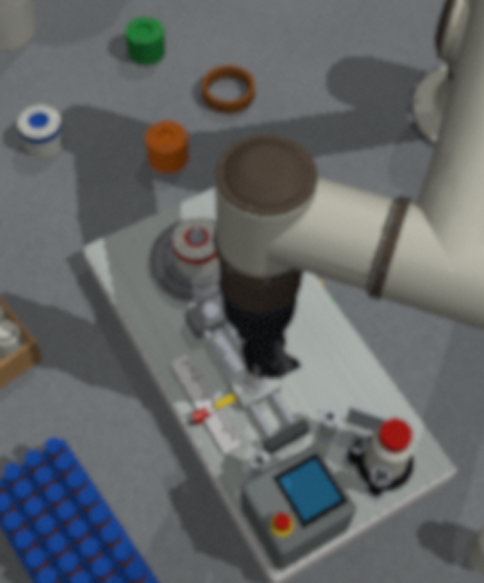

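View pics/w12t.png

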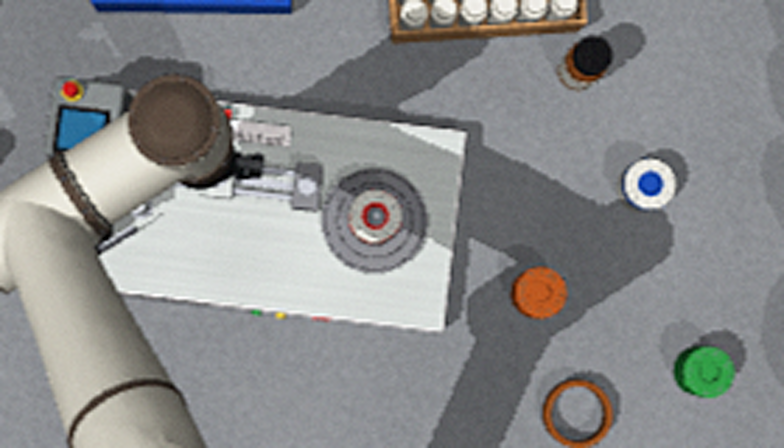

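The pointer (311) now lines up with the clip's white line (310.5). The roll is seated and the other things are where they were. I'll check that it holds over a short pause, then hand in.

```bash
python3 -m inch '[[0,0,0,0,0,0,0],[0,0,0,0,0,0,0],[0,0,0,0,0,0,0],[0,0,0,0,0,0,0],[0,0,0,0,0,0,0],[0,0,0,0,0,0,0]]'; python3 chk.py w13;python3 - <<'E'
from h import *
im=cv2.imread("pics/w13.png");cv2.imwrite("pics/w13z.png",cv2.resize(im[50:250,220:420],None,fx=3,fy=3,interpolation=cv2.INTER_CUBIC))
E
```

```text
clock: 15.25
position: [580.4, 180.9, 141.8]
ee_rot: [-0.042, -0.705, 0.707, 0.042]
contact_force: [0.1, -8.2, 6.0]
gripper_width: 23.4
15.25 [580.37 180.93 141.83] [ 0.1  -8.17  6.04] 23.412306372639417 [ 0.57  0.45 -0.18  0.   -0.94  0.88]
[[-0.99 -0.   -0.12]
 [ 0.12 -0.   -0.99]
 [-0.   -1.    0.  ]]
```

View pics/w13z.png

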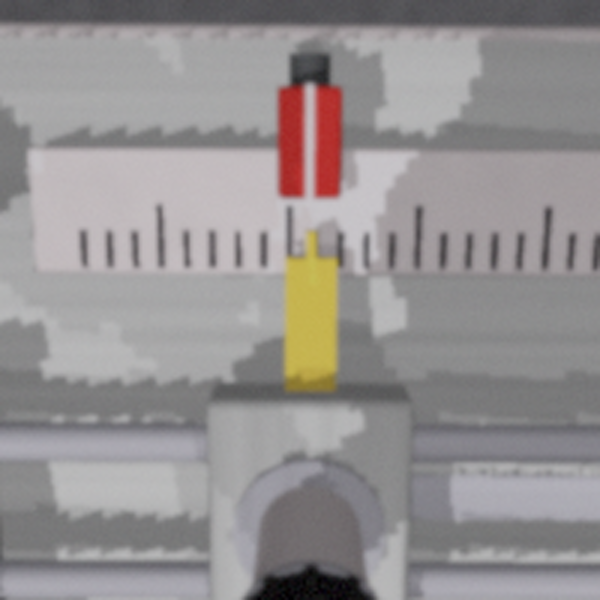

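The picture hasn't changed: the pointer is at column 311 and the line at 310, with no slip.

```bash
python3 -c "
from bench import arm
print(arm.job_done())"
```

```text
the job is handed in; nothing more can be done
None
```

The job is handed in at about 15 s on the clock, with the red-cored roll on the spindle and the arm still holding the dancer at the red index clip.

- **Roll:** I lowered it until the press rose to about 18 N. The tool then stood at 88.1 mm, matching the 88.2 mm expected with the underside on the turntable. I eased off the press before letting go, and later pictures show it flat and centred on the spindle.
- **Dancer:** I pulled the knob about 61 mm. The pointer lines up with the clip's white line to within about 0.2 mm in the picture. It did not move over a 0.6 s hold, with the arm taking about 8 N of spring pull.
- **Left alone:** The station bottle, the jar, the tape and the blue-cored roll showed no movement in the overview pictures. I did not check the two waiting bottles in the later pictures, but the arm never went near them.
- **Disagreements:** The cameras first differed by 2 to 8 mm on the spindle and knob positions. I relied on close-up wrist views for both, and nothing failed afterwards. The roll rubbed the spindle lightly on the way down (about 3 N), which a 1 mm correction cleared.

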